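# Fit and hold the bayonet lens collar on an LED sign spotlight

### The job

Lift the black knurled lens collar up off its post, set it over the round head of the LED spotlight and turn it until its hidden keyways drop over the pins, then push it fully home against the springy red seal. Finish while still holding it pushed home: do not let go, it springs back up. Leave the orange blank, the glue bottle and the LED bar where they are.

Things in the scene. Friction and masses are not known exactly. Their poses are not given: they have to be found in the camera images.
- collar_center (a point): Centre, half-way up, of the loose black knurled collar: a cap 58 mm across, 36 mm high, z up; lid 5 mm thick with white lens, open below (bore 40 mm across, 31 mm deep); 85 to 170 g. It hangs level on a post of the stand, this point 47 mm above the table. Four unseen keyways run the whole bore, every 90 degrees, 9 mm wide, open at the lower rim. Grip it across its outside from above.
- lamp_top (a point): Centre of the flat top of the LED spotlight's upright spigot (head), 69 mm above the table; the spotlight is fixed. Spigot: silver, 37 mm across, 34 mm high, top 5 mm chamfered. Collar turned wrongly: its rim rests on the pins, its centre level with this point. Turned right: it drops, meets the seal with its centre 8 mm below this point, and is home 13 mm below, its lid hard on this top.
- lamp_pins (a point): Point on the spigot's axis at the height of its four brass pins, 20.5 mm below lamp_top. Pins: every 90 degrees, 5 mm thick, sticking out 5 mm. Their angle differs each time and no reading gives it, nor does the collar's rotation. The collar drops when turned right within about 5 degrees, so a quarter turn, pressing lightly, is always enough to find the place.
- lamp: The spotlight's fixed housing, origin at the centre of its underside on the table: dark round foot 84 mm across, 10 mm high, and silver finned body 53 mm across up to 35 mm above the table.
- seal (a joint): Travel in m of the springy red seal ring round the foot of the spigot, 52 mm across: 0 at rest, 0.005 when the collar is fully home. It pushes the collar up with 4 N at first touch and 8 N when home, more than the collar's weight, so the collar comes back up by 5 mm if it is let go. If a pin binds on a keyway's edge on the way down, turn the collar a few degrees to and fro.
- stand: Fixed plywood stand, 85 x 200 x 12 mm, origin at the centre of its underside; along its own y axis, 65 mm either side of the centre, stand two steel posts 28 mm across, tops 60 mm above the table. One carries the black collar, the other the orange blank.
- blank_center (a point): Bystander: centre of the smooth orange blank cap (same outer size as the collar) on the other post. Leave it there.
- glue: Bystander: upright white glue bottle, 38 mm across, 120 mm high, origin at its underside.
- ledbar: Bystander: white LED bar, 35 x 220 x 18 mm, lying along its y axis, origin at the centre of its underside.
Things that resemble listed ones, but are neither listed nor needed, are in the scene too. Leave any purple look-alike of the lamp alone. What is shaped like the part that bears collar_center but green is not meant.

How it is judged:
On the way, in this order (a step that is already met when the one before it is completed fails the run):
1. the black collar is lifted clear up off its post (height (world z) of collar_center above 0.08 m and contact force between the fingers and collar above 1 N), for 0.1 s.
2. the collar sits over the spotlight's head with its keyways dropped over the pins (z of collar_center in the frame of lamp_top below -0.005 m and horizontal distance between collar_center and lamp_top below 0.004 m), for 0.1 s.
At the end, for the whole second after the job is handed in: The collar is held by the gripper fully home over the pins through the last second: its centre at least 11.5 mm below the spigot's top (home is 13 mm), within 4 mm of its axis, tilted under 0.1 rad, the seal pressed at least 3.5 mm (home is 5 mm), and the fingers bearing on it with more than 2 N (z of collar_center in the frame of lamp_top below -0.0115 m and horizontal distance between collar_center and lamp_top below 0.004 m and angle between collar_center's own z axis and vertical below 0.1 rad and value of joint seal above 0.0035 m and contact force between the fingers and collar above 2 N); the arm keeps its last pose, push and grip.
It fails at once if the orange blank is disturbed (moved over 20 mm) (distance of blank_center from where it was at the start of the episode above 0.02 m).
It fails at once if the glue bottle is disturbed (moved over 20 mm) (distance of glue from where it was at the start of the episode above 0.02 m).
It fails at once if the LED bar is disturbed (moved over 20 mm) (distance of ledbar from where it was at the start of the episode above 0.02 m).
It also fails if it takes over 54 s, if anything falls off the work surface, if the arm or the gripper's body presses on something with over 40 N, if the wrist force passes 120 N, or if a joint passes its speed limit or range.

### The arm

A 6-joint arm with a two-finger parallel gripper is mounted at the origin on the work surface. World frame = base frame: x ahead of the robot, y to its left, z up, the work surface at z = 0. Lengths are in m, angles in rad, forces in N, time in s.
With the tool pointing down it reaches from about 0.425 to 0.95 m from the base axis. Payload 3.5 kg.
Tool frame: the origin (TCP) lies midway between the tips of the shut fingers; the grasp point (between the pads) lies ctrl.hold_point_z behind it (ctrl.hold_point_z is the distance from the TCP to the grasp point, in m); z points along the fingers, x is the direction in which the jaws open and shut, and the axes are right-handed (so a half turn about z gives the same grasp; the last joint's range is limited). The gripper opens to 85 mm and grips with 20 to 120 N. Pads are 22 mm wide; open, the fingers measure 114 mm over their backs; the gripper's body (76 mm by 85 mm) begins 54 mm behind the grasp point. The pads swing forward as they close: fully open they stand 13 mm farther back than shut.
Start: joints at [-1.291, 0.286, 1.577, -0, 1.279, -0.15], TCP at [0.281, -0.614, 0.231] pointing down, gripper open.
Joint ranges: [-2.77, 2.77], [-0.9, 2.22], [0.21, 2.48], [-1.53, 4.67], [0.24, 2.81], [-2.84, 2.84]. Speed limits (rad/s): [2.79, 2.79, 3.14, 3.14, 3.14, 3.14].

### API

Orientations are given as a unit quaternion [x, y, z, w].
In Python, from plant import ctrl gives the robot as it stands.
- The arm moves only by the tool step_arm, never from a script. Its arguments are lists of equal length, an entry for each row: "gripper": the gripper's target within -1 to 1 (shut at 1, half-way at 0, fully open at -1); "linear": the shift along the tool's x, y, z in m, a list of three; "delta_rot": the turn, a rotation vector about the tool's x, y, z in degrees, a list of three. A call has 1 to 20 rows; each row is the pose to reach, as a shift and turn from the pose commanded when the call began, along the tool's axes at that moment; what a row does not reach only later rows make up. A row lasts 1/8 s, in which the tool goes at most 62.5 mm and 10.7 degrees, less where a joint would pass 70% of its speed; a pose out of reach is approached as far as the arm can. A call with a gripper value outside its range is refused whole. The fingers move at their own pace and stop on an object; "grip_force" is the grip in N (left out, the last holds). Time passes only in rows, so rows that repeat a pose let the fingers close. It gives the time, the measured TCP pose, the force and the opening at its end, in the units of the state.
- ctrl.get_state(): the state, without advancing time (a new reading comes with each control period).
- ctrl.read_camera(name): name is "scene" or "top" or "wrist"; returns a dict with "frame" (480x640x3 uint8, red, green, blue), "fx", "fy", "cx", "cy" (pixels), "view" (4x4, takes a point from world to camera coordinates). Camera axes: x right, y down, z forward; pixel columns grow to the right and rows downward; lengths in m; the calibration is good to about 2 mm. A picture is of the moment at which its call begins. There is no depth.
- ctrl.sign_off(): hands the job in, once; it reports no verdict.
The state is a dict: "time": time; "qpos": joint angles; "dq": joint speeds; "joint_efforts": joint torques, N m; "eef_pos": TCP position; "tcp_rot": TCP orientation; "contact_force": force on the tool from outside, world axes, zero at the start; "wrist_torque": the same for the moment, N m; "opening": opening from 0.0 (shut) to 1.0 (fully open).
Only numpy, scipy, OpenCV 4.12 (cv2) and the standard library are available. Lean on these libraries where they do the work, as an engineer would, in place of code of your own. Each camera call takes 0.05 s, during which the arm holds its last target. There are 200 camera calls.

## Working session

There is one attempt and no reset: what is moved stays moved. The work goes in short steps, Python scripts to look and compute and a tool call to move; the robot and the scene stay as the last step left them, time stands still between calls to the robot, and variables do not carry over. Pictures are saved under pics/ and viewed, on a budget of 10 in all, crops included, one or two more only if the job needs it, and the job is handed in when it is done.

Besides the shell and the picture viewer there is one more tool, called by a JSON object that holds its "fn" and its "kwargs", one argument or row to a line. step_arm: Moves the arm, as the interface text tells. Its arguments: {"type":"object","properties":{"gripper":{"type":"array"},"linear":{"type":"array"},"delta_rot":{"type":"array"},"grip_force":{"type":"number"}},"required":["gripper","linear","delta_rot"]}

```bash
mkdir -p pics
cat > h.py <<'E'
import numpy as np, cv2
from plant import ctrl
def shot(n,f):
    c=ctrl.read_camera(n); cv2.imwrite('pics/'+f,c['frame'][:,:,::-1]); np.savez('pics/'+f[:-4],**c); return c
def ray(c,u,v):
    V=np.array(c['view']);R=V[:3,:3];o=-R.T@V[:3,3]
    d=R.T@np.array([(u-c['cx'])/c['fx'],(v-c['cy'])/c['fy'],1]);return o,d
def onz(c,u,v,z):
    o,d=ray(c,u,v);return o+d*(z-o[2])/d[2]
def proj(c,p):
    V=np.array(c['view']);q=V[:3,:3]@p+V[:3,3];return c['fx']*q[0]/q[2]+c['cx'],c['fy']*q[1]/q[2]+c['cy']
def cross(rs):
    A=0;b=0
    for o,d in rs:
        d=d/np.linalg.norm(d);P=np.eye(3)-np.outer(d,d);A=A+P;b=b+P@o
    return np.linalg.solve(A,b)
E
python3 - <<'E'
from h import *
s=shot('scene','s1.png');t=shot('top','t1.png')
cv2.imwrite('pics/st.png',cv2.resize(np.vstack([s['frame'],t['frame']])[:,:,::-1],None,fx=.625,fy=.625,interpolation=cv2.INTER_AREA))
for c in(s,t):print(c['fx'],c['cx'],c['cy'],np.round(ray(c,320,240),3))
print(ctrl.get_state(),ctrl.hold_point_z)
E
```

```text
499.1634469493886 324.9402785431215 254.45436992523804 [[ 0.943 -0.645  0.633]
 [-0.412  0.708 -0.574]]
487.5955307223365 315.8555231995957 245.8175040399449 [[ 0.487 -0.01   1.034]
 [ 0.059 -0.015 -0.998]]
{'time': 0.1, 'qpos': array([-1.29098689e+00,  2.87137671e-01,  1.57802405e+00,  6.89233506e-06,
        1.27865044e+00, -1.50021872e-01]), 'dq': array([ 5.38230398e-05,  2.32086886e-04, -3.28648984e-03, -5.84050731e-04,
       -2.10378607e-03, -1.59507785e-04]), 'joint_efforts': array([-6.73368595e-05, -4.07300806e+01, -2.93700922e+01, -1.81516170e-04,
        3.43934633e-03,  2.45537308e-06]), 'eef_pos': array([ 0.28113085, -0.61300632,  0.23004867]), 'tcp_rot': array([ 8.41639443e-01, -5.40038718e-01, -8.31775161e-04, -7.34655981e-04]), 'contact_force': array([-0.07524055,  0.25586794,  0.21275191]), 'wrist_torque': array([ 0.03971655, -0.05515556, -0.00332333]), 'opening': 1.0007268567901524} 0.0187
```

View pics/s1.png

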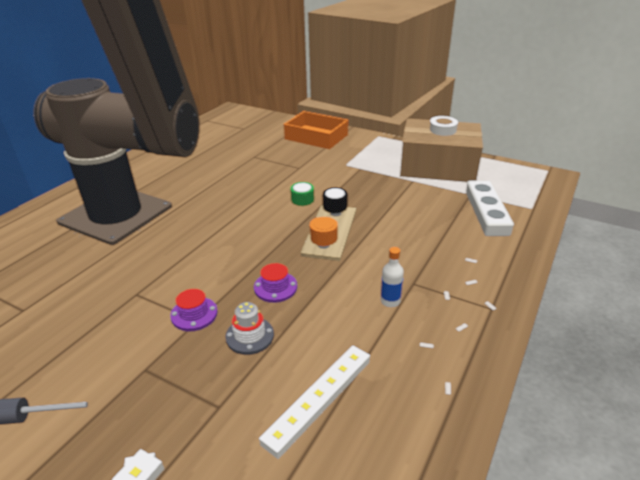

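View pics/t1.png

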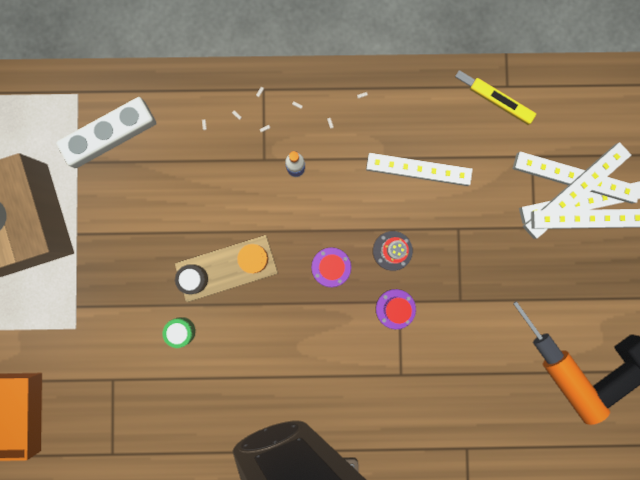

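The scene view shows the black collar at (335,200), the orange blank at (323,232), the grey lamp at (247,320) and the bottle at (392,280). In the top view they are at (190,280), (252,259), (396,250) and (295,164). The purple and green look-alikes are clearly distinct from the real parts.

Run:
```python
from h import *
s=dict(np.load('pics/s1.npz'));t=dict(np.load('pics/t1.npz'))
def blob(c,box,f):
    x0,y0,x1,y1=box;im=c['frame'][y0:y1,x0:x1];h=cv2.cvtColor(im,cv2.COLOR_RGB2HSV).astype(int)
    m=f(h).astype(np.uint8);n,l,st,ce=cv2.connectedComponentsWithStats(m)
    i=1+np.argmax(st[1:,4]);print(st[i]+[x0,y0,0,0,0],np.round(ce[i]+[x0,y0],1));return ce[i]+[x0,y0]
w=lambda h:(h[...,2]>165)&(h[...,1]<50)
o=lambda h:(h[...,1]>200)&(h[...,2]>150)&(h[...,0]<20)
a=blob(s,(318,182,352,206),w);b=blob(t,(172,262,210,298),w)
print('lens',cross([ray(s,*a),ray(t,*b)]),onz(t,*b,.065),onz(s,*a,.065))
b2=blob(t,(232,238,274,280),o);print('blank',onz(t,*b2,.065))
T=t['frame'][230:272,374:418,::-1];S=s['frame'][296:352,220:276,::-1]
R=lambda i:cv2.resize(i,(400,400),interpolation=cv2.INTER_NEAREST)
cv2.imwrite('pics/crop.png',np.hstack([R(T),R(S)]))
```

```text
[326 188  19  10 153] [334.6 192.8]
[179 269  21  21 360] [189.  279.1]
lens [0.47086284 0.23611739 0.06469312] [0.47010122 0.23553111 0.065     ] [0.47179638 0.2362907  0.065     ]Traceback (most recent call last):
  File "<stdin>", line 11, in <module>
  File "<stdin>", line 6, in blob
    return _wrapfunc(a, 'argmax', axis=axis, out=out, **kwds)
    return bound(*args, **kwds)
ValueError: attempt to get argmax of an empty sequence
```

Run:
```python
from h import *
s=dict(np.load('pics/s1.npz'));t=dict(np.load('pics/t1.npz'))
print('blank',onz(t,252,259,.065))
T=t['frame'][230:272,374:418,::-1];S=s['frame'][296:352,220:276,::-1]
R=lambda i:cv2.resize(i,(400,400),interpolation=cv2.INTER_NEAREST)
cv2.imwrite('pics/crop.png',np.hstack([R(T),R(S)]))
for c,b in((t,(372,226,420,274)),(s,(220,310,276,354))):
    x0,y0,x1,y1=b;im=c['frame'][y0:y1,x0:x1];h=cv2.cvtColor(im,cv2.COLOR_RGB2HSV).astype(int)
    red=((h[...,1]>170)&(h[...,2]>120)&((h[...,0]<8)|(h[...,0]>172))).astype(np.uint8)
    p=cv2.findNonZero(red);e=cv2.fitEllipse(cv2.convexHull(p));u=(e[0][0]+x0,e[0][1]+y0)
    print('red',u,e[1],onz(c,*u,.039))
```

```text
blank [0.50816066 0.11067931 0.065     ]
red (395.3715171813965, 249.66266632080078) (23.678951263427734, 24.243864059448242) [ 0.52387054 -0.17896317  0.039     ]
red (247.07694053649902, 319.527494430542) (20.047365188598633, 30.006364822387695) [ 0.52261191 -0.17458748  0.039     ]
```

View pics/crop.png

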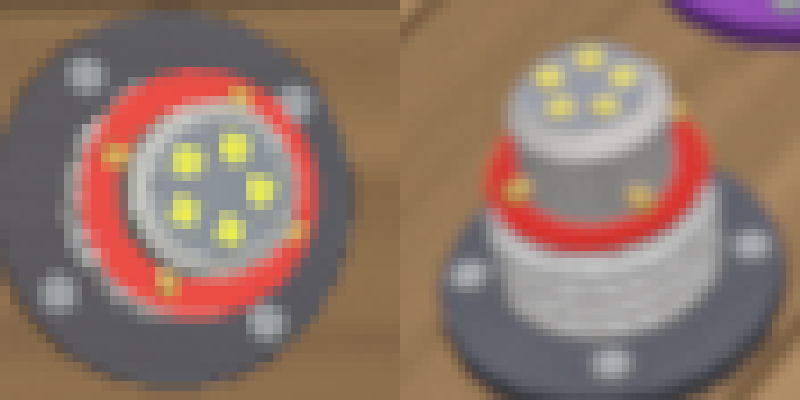

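The crop shows the spigot top at top-view pixel (398.2,249.7) and scene pixel (246.6,309.7). All four brass pins are visible.

Run:
```python
from h import *
s=dict(np.load('pics/s1.npz'));t=dict(np.load('pics/t1.npz'))
print('lamp',cross([ray(s,246.6,309.7),ray(t,398.2,249.7)]),onz(t,398.2,249.7,.069),onz(s,246.6,309.7,.069))
from scipy.spatial.transform import Rotation as Ro
st=ctrl.get_state();R=Ro.from_quat(st['tcp_rot']).as_matrix();print(R.round(3))
print(R.T@(np.array([.471,.236,.16])-st['eef_pos']),R.T@(np.array([.523,-.178,.2])-st['eef_pos']))
```

```text
lamp [ 0.52474846 -0.17847363  0.06567065] [ 0.52261707 -0.17947605  0.069     ] [ 0.5293502  -0.17982728  0.069     ]
[[ 0.417 -0.909 -0.001]
 [-0.909 -0.417  0.002]
 [-0.002 -0.    -1.   ]]
[-0.6925011  -0.5263683   0.07174595] [-0.29457936 -0.40113162  0.03083061]
```

{"fn": "step_arm", "kwargs": {
  "gripper": [-1,-1,-1,-1,-1,-1,-1,-1,-1,-1,-1,-1],
  "linear": [
    [-0.037,-0.05,0],
    [-0.074,-0.1,0],
    [-0.11,-0.15,0],
    [-0.147,-0.2,0],
    [-0.184,-0.25,0],
    [-0.22,-0.3,0],
    [-0.258,-0.35,0],
    [-0.295,-0.401,0],
    [-0.295,-0.401,0],
    [-0.295,-0.401,0],
    [-0.295,-0.401,0],
    [-0.295,-0.401,0]
  ],
  "delta_rot": [
    [0,0,0],
    [0,0,0],
    [0,0,0],
    [0,0,0],
    [0,0,0],
    [0,0,0],
    [0,0,0],
    [0,0,0],
    [0,0,0],
    [0,0,0],
    [0,0,0],
    [0,0,0]
  ]
}}

```text
time: 1.6
eef_pos: [0.5223, -0.1796, 0.2312]
tcp_rot: [0.841, -0.541, -0.0, 0.0]
contact_force: [-0.3, -0.0, -0.7]
opening: 1.0
```

Run:
```python
from h import *
c=shot('wrist','w1.png');print(c['fx'],ray(c,320,240),proj(c,np.array([.523,-.179,.069])),ctrl.get_state()['eef_pos'])
```

```text
377.6865778392413 (array([ 0.58738607, -0.15022726,  0.37386469]), array([-0.25961495, -0.11394223, -0.95899   ])) (np.float64(320.86931845121717), np.float64(217.27778429118146)) [ 0.52242622 -0.17950237  0.23128328]
```

View pics/w1.png

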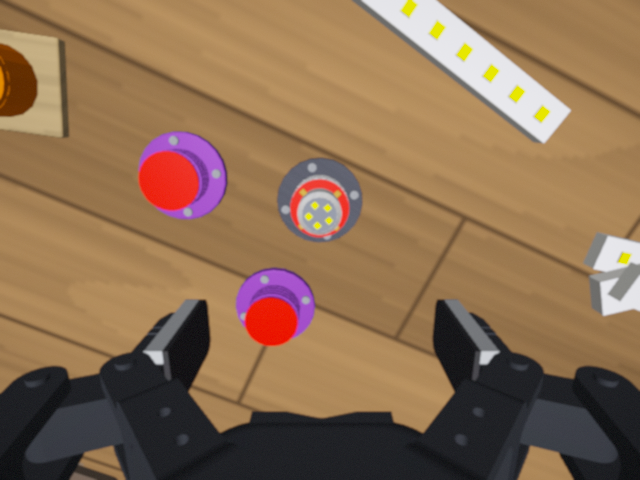

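The wrist view shows the lamp's spigot top at about (320,213), about 4 px from the prediction. I'll refine it from the LED dots in each view.

Run:
```python
from h import *
w=dict(np.load('pics/w1.npz'));t=dict(np.load('pics/t1.npz'));s=dict(np.load('pics/s1.npz'))
us=[]
for c,(x0,y0,x1,y1) in((w,(298,195,344,235)),(t,(384,240,408,260)),(s,(232,298,260,315))):
    im=c['frame'][y0:y1,x0:x1];h=cv2.cvtColor(im,cv2.COLOR_RGB2HSV).astype(int)
    m=((h[...,0]>20)&(h[...,0]<36)&(h[...,1]>60)&(h[...,2]>170))
    if c is w:
        pass
    wt=np.where(m,h[...,1],0);yy,xx=np.indices(m.shape)
    u=((xx*wt).sum()/wt.sum()+x0,(yy*wt).sum()/wt.sum()+y0);us.append(u);print(u,m.sum(),onz(c,*u,.069))
r=[ray(c,*u) for c,u in zip((w,t,s),us)]
print(cross(r[:2]),cross(r[:3]),cross([r[0],r[2]]))
# collar seen?
print(proj(w,np.array([.471,.236,.065])))
```

```text
(np.float64(319.3833476027397), np.float64(214.43733946917808)) 233 [ 0.52467928 -0.17688855  0.069     ]
(np.float64(397.5733519846127), np.float64(248.88984088127296)) 51 [ 0.52424033 -0.17826728  0.069     ]
(np.float64(245.1412444211079), np.float64(306.81412444211077)) 41 [ 0.52303354 -0.17527695  0.069     ]
[ 0.52446514 -0.17754446  0.06921988] [ 0.52465085 -0.17723903  0.07119009] [ 0.52483219 -0.17686349  0.07101889]
(np.float64(-213.77964718129095), np.float64(53.22522475283938))
```

{"fn": "step_arm", "kwargs": {
  "gripper": [-1,-1,-1,-1,-1,-1,-1,-1,-1,-1,-1,-1],
  "linear": [
    [-0.04,-0.0125,0],
    [-0.08,-0.025,0],
    [-0.12,-0.0375,0],
    [-0.16,-0.05,0],
    [-0.2,-0.0625,0],
    [-0.24,-0.075,0],
    [-0.28,-0.0875,0],
    [-0.32,-0.1,0],
    [-0.36,-0.115,0],
    [-0.398,-0.126,0],
    [-0.398,-0.126,0],
    [-0.398,-0.126,0]
  ],
  "delta_rot": [
    [0,0,0],
    [0,0,0],
    [0,0,0],
    [0,0,0],
    [0,0,0],
    [0,0,0],
    [0,0,0],
    [0,0,0],
    [0,0,0],
    [0,0,0],
    [0,0,0],
    [0,0,0]
  ]
}}

```text
time: 3.15
eef_pos: [0.4718, 0.2353, 0.2312]
tcp_rot: [0.842, -0.54, 0.0, 0.0]
contact_force: [0.0, 0.3, 0.3]
opening: 0.998
```

Run:
```python
from h import *
c=shot('wrist','w2.png');print(proj(c,np.array([.471,.236,.065])),ctrl.get_state()['eef_pos'])
```

```text
(np.float64(319.9471807679427), np.float64(217.63849082999815)) [0.471899   0.23495736 0.23126505]
```

View pics/w2.png

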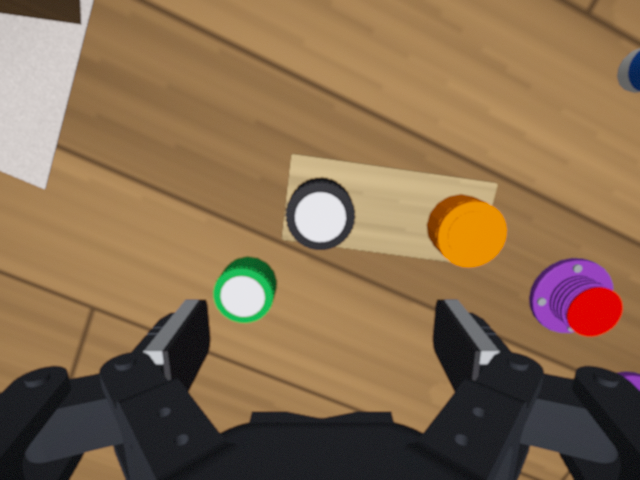

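The lens sits at (320,217), where predicted, so I'm descending and gripping.

{"fn": "step_arm", "kwargs": {
  "gripper": [-1,-1,-1,-1,-1,-1,-1,-1,-1,0.3,1,1,1,1,1,1,1,1],
  "linear": [
    [-0.001,0,0.04],
    [-0.001,0,0.08],
    [-0.001,0,0.11],
    [-0.001,0,0.135],
    [-0.001,0,0.16],
    [-0.001,0,0.185],
    [-0.001,0,0.204],
    [-0.001,0,0.204],
    [-0.001,0,0.204],
    [-0.001,0,0.204],
    [-0.001,0,0.204],
    [-0.001,0,0.204],
    [-0.001,0,0.204],
    [-0.001,0,0.204],
    [-0.001,0,0.204],
    [-0.001,0,0.204],
    [-0.001,0,0.204],
    [-0.001,0,0.204]
  ],
  "delta_rot": [
    [0,0,0],
    [0,0,0],
    [0,0,0],
    [0,0,0],
    [0,0,0],
    [0,0,0],
    [0,0,0],
    [0,0,0],
    [0,0,0],
    [0,0,0],
    [0,0,0],
    [0,0,0],
    [0,0,0],
    [0,0,0],
    [0,0,0],
    [0,0,0],
    [0,0,0],
    [0,0,0]
  ],
  "grip_force": 60
}}

```text
time: 5.45
eef_pos: [0.4723, 0.2372, 0.0288]
tcp_rot: [0.842, -0.54, 0.001, -0.001]
contact_force: [-1.8, -1.2, 6.1]
opening: 0.669
```

{"fn": "step_arm", "kwargs": {
  "gripper": [1,1,1,1,1,1],
  "linear": [
    [0,0,-0.03],
    [0,0,-0.06],
    [0,0,-0.09],
    [0,0,-0.12],
    [0,0,-0.12],
    [0,0,-0.12]
  ],
  "delta_rot": [
    [0,0,0],
    [0,0,0],
    [0,0,0],
    [0,0,0],
    [0,0,0],
    [0,0,0]
  ]
}}

```text
time: 6.2
eef_pos: [0.4702, 0.2366, 0.1458]
tcp_rot: [0.842, -0.54, -0.001, 0.001]
contact_force: [0.3, -0.2, -1.0]
opening: 0.666
```

Run:
```python
from h import *
from scipy.spatial.transform import Rotation as Ro
c=shot('wrist','w3.png');t=shot('top','t3.png');s=shot('scene','s3.png');st=ctrl.get_state();print(st['eef_pos'],st['contact_force'],st['opening'])
p=st['eef_pos']+[0,0,.0375]
for c in(c,t,s):
    u,v=proj(c,p);print(u,v);x0,y0=int(u)-40,int(v)-40
    im=c['frame'][y0:y0+80,x0:x0+80];h=cv2.cvtColor(im,cv2.COLOR_RGB2HSV).astype(int)
    m=((h[...,2]>165)&(h[...,1]<50)).astype(np.uint8);n,l,S,C=cv2.connectedComponentsWithStats(m)
    for i in range(1,n):
        if S[i,4]>40:print(S[i],C[i]+[x0,y0],onz(c,*(C[i]+[x0,y0]),p[2]))
cv2.imwrite('pics/g3.png',np.hstack([cv2.resize(s['frame'][120:260,240:430,::-1],(400,300)),cv2.resize(np.load('pics/w3.npz')['frame'][:,:,::-1],(400,300))]))
R=Ro.from_quat(st['tcp_rot']).as_matrix();print(R.T@(np.array([.5245,-.1777,st['eef_pos'][2]])-st['eef_pos']))
```

```text
[0.46999692 0.23654583 0.14528013] [-0.95547216  0.68260424 -2.16587523] 0.667373180539216
320.9203422839343 360.6636792822841
[   0    0   80   80 6400] [319.5 359.5] [0.47019761 0.23713919 0.18278013]
171.23908292054867 280.5796075584113
[49 25 13  9 58] [185.94827586 268.72413793] [0.49023724 0.21099926 0.18278013]
333.85933675705616 144.43309005986728
[ 53  37  27  31 444] [363.14414414 158.99099099] [0.55589585 0.20205992 0.18278013]
[3.99280705e-01 1.23065301e-01 2.12509889e-04]
```

View pics/g3.png

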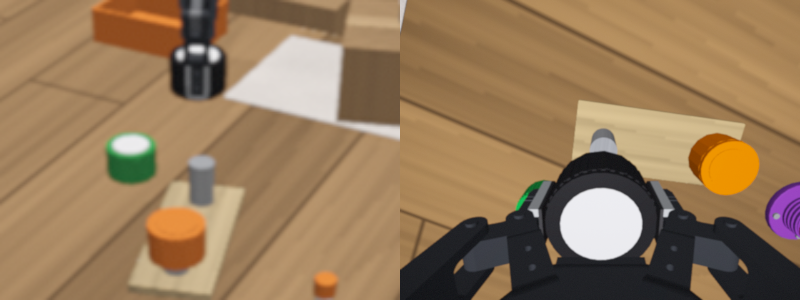

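The collar is lifted off the post and held level, with its lens near (322,356) in the wrist view. The blank is untouched.

Run:
```python
from h import *
from scipy.spatial.transform import Rotation as Ro
c=dict(np.load('pics/w3.npz'));x0,y0=240,280
h=cv2.cvtColor(c['frame'][y0:430,x0:400],cv2.COLOR_RGB2HSV).astype(int)
m=((h[...,2]>165)&(h[...,1]<30)).astype(np.uint8);n,l,S,C=cv2.connectedComponentsWithStats(m)
i=1+np.argmax(S[1:,4]);e=cv2.fitEllipse(cv2.convexHull(cv2.findNonZero((l==i).astype(np.uint8))));u=np.array(e[0])+[x0,y0]
st=ctrl.get_state();R=Ro.from_quat(st['tcp_rot']).as_matrix()
print(S[i],u,e)
for dz in(.034,.036,.038):print(dz,R.T@(onz(c,*u,st['eef_pos'][2]+dz)-st['eef_pos']))
```

```text
[   16    21   132   115 11889] [321.44577026 357.99747467] ((81.44577026367188, 77.99747467041016), (114.84664154052734, 131.41094970703125), 88.17030334472656)
0.034 [ 0.00014786  0.00149051 -0.03399497]
0.036 [ 0.00014767  0.00015341 -0.03599977]
0.038 [ 0.00014748 -0.0011837  -0.03800458]
```

{"fn": "step_arm", "kwargs": {
  "gripper": [1,1,1,1,1,1,1,1,1,1,1,1,1,1],
  "linear": [
    [0.04,0.012,0],
    [0.08,0.025,0],
    [0.12,0.037,0],
    [0.16,0.049,0],
    [0.2,0.062,0],
    [0.24,0.074,0],
    [0.28,0.086,0],
    [0.32,0.098,0],
    [0.36,0.111,0],
    [0.399,0.123,0],
    [0.399,0.123,0.03],
    [0.399,0.123,0.06],
    [0.399,0.123,0.06],
    [0.399,0.123,0.06]
  ],
  "delta_rot": [
    [0,0,0],
    [0,0,0],
    [0,0,0],
    [0,0,0],
    [0,0,0],
    [0,0,0],
    [0,0,0],
    [0,0,0],
    [0,0,0],
    [0,0,0],
    [0,0,0],
    [0,0,0],
    [0,0,0],
    [0,0,0]
  ]
}}

```text
time: 8.1
eef_pos: [0.5259, -0.1771, 0.0877]
tcp_rot: [0.842, -0.54, 0.0, -0.0]
contact_force: [-0.6, 0.4, -0.7]
opening: 0.666
```

Run:
```python
from h import *
from scipy.spatial.transform import Rotation as Ro
st=ctrl.get_state();R=Ro.from_quat(st['tcp_rot']).as_matrix();print(st['eef_pos'],st['contact_force'],st['qpos'][5],R.T@(np.array([.5245,-.1777,.06])-st['eef_pos']))
```

```text
[ 0.52593911 -0.17714601  0.08770493] [-0.6354649   0.36525387 -0.67992419] 0.6331019671801098 [-0.00010325  0.0015444   0.02770461]
```

{"fn": "step_arm", "kwargs": {
  "gripper": [1,1,1,1,1],
  "linear": [
    [0,0.001,0],
    [0,0.001,0.01],
    [0,0.001,0.018],
    [0,0.001,0.023],
    [0,0.001,0.023]
  ],
  "delta_rot": [
    [0,0,0],
    [0,0,0],
    [0,0,0],
    [0,0,0],
    [0,0,0]
  ]
}}

```text
time: 8.72
eef_pos: [0.5242, -0.1772, 0.0635]
tcp_rot: [0.842, -0.54, -0.001, 0.0]
contact_force: [-0.2, 0.3, -0.3]
opening: 0.666
```

{"fn": "step_arm", "kwargs": {
  "gripper": [1,1,1,1,1],
  "linear": [
    [0,0,0.004],
    [0,0,0.008],
    [0,0,0.011],
    [0,0,0.013],
    [0,0,0.013]
  ],
  "delta_rot": [
    [0,0,0],
    [0,0,0],
    [0,0,0],
    [0,0,0],
    [0,0,0]
  ]
}}

```text
time: 9.35
eef_pos: [0.5247, -0.1775, 0.0512]
tcp_rot: [0.842, -0.54, -0.0, -0.0]
contact_force: [0.3, -0.6, -1.0]
opening: 0.67
```

{"fn": "step_arm", "kwargs": {
  "gripper": [1,1,1],
  "linear": [
    [0,0,0.0015],
    [0,0,0.003],
    [0,0,0.003]
  ],
  "delta_rot": [
    [0,0,0],
    [0,0,0],
    [0,0,0]
  ]
}}

```text
time: 9.72
eef_pos: [0.5251, -0.1776, 0.0504]
tcp_rot: [0.842, -0.54, -0.0, 0.0]
contact_force: [-4.4, 3.3, 9.9]
opening: 0.67
```

{"fn": "step_arm", "kwargs": {
  "gripper": [1,1,1,1,1],
  "linear": [
    [0,0,0],
    [0,0,0],
    [0,0,0],
    [0,0,0],
    [0,0,0]
  ],
  "delta_rot": [
    [0,0,4],
    [0,0,8],
    [0,0,12],
    [0,0,16],
    [0,0,16]
  ]
}}

```text
time: 10.35
eef_pos: [0.5261, -0.1783, 0.0505]
tcp_rot: [0.758, -0.652, 0.002, -0.0]
contact_force: [-0.7, -0.1, 6.1]
opening: 0.673
```

{"fn": "step_arm", "kwargs": {
  "gripper": [1,1,1,1,1],
  "linear": [
    [0,0,0],
    [0,0,0],
    [0,0,0],
    [0,0,0],
    [0,0,0]
  ],
  "delta_rot": [
    [0,0,4],
    [0,0,8],
    [0,0,12],
    [0,0,16],
    [0,0,16]
  ]
}}

```text
time: 10.98
eef_pos: [0.5262, -0.1786, 0.0505]
tcp_rot: [-0.66, 0.751, -0.002, 0.0]
contact_force: [-0.6, -0.7, 5.3]
opening: 0.67
```

{"fn": "step_arm", "kwargs": {
  "gripper": [1,1,1,1,1],
  "linear": [
    [0,0,0],
    [0,0,0],
    [0,0,0],
    [0,0,0],
    [0,0,0]
  ],
  "delta_rot": [
    [0,0,4],
    [0,0,8],
    [0,0,12],
    [0,0,16],
    [0,0,16]
  ]
}}

```text
time: 11.6
eef_pos: [0.5249, -0.1776, 0.0485]
tcp_rot: [-0.55, 0.835, -0.0, 0.0]
contact_force: [-0.0, -0.3, -0.6]
opening: 0.671
```

It has dropped: z fell 2 mm and the contact force went to zero. Now I'm pressing down.

{"fn": "step_arm", "kwargs": {
  "gripper": [1,1,1,1],
  "linear": [
    [0,0,0.002],
    [0,0,0.004],
    [0,0,0.006],
    [0,0,0.006]
  ],
  "delta_rot": [
    [0,0,0],
    [0,0,0],
    [0,0,0],
    [0,0,0]
  ]
}}

```text
time: 12.1
eef_pos: [0.5249, -0.1777, 0.0426]
tcp_rot: [-0.549, 0.836, -0.0, -0.0]
contact_force: [-0.4, -0.1, 2.4]
opening: 0.668
```

Run:
```python
from h import *
st=ctrl.get_state();print(st['eef_pos'],st['contact_force'],st['wrist_torque'])
```

```text
[ 0.52492569 -0.17769969  0.0426433 ] [-0.43078503 -0.14137036  2.39219342] [-0.22788418  0.10340432 -0.04900655]
```

{"fn": "step_arm", "kwargs": {
  "gripper": [1,1,1,1,1,1,1],
  "linear": [
    [0,0,0.002],
    [0,0,0.004],
    [0,0,0.006],
    [0,0,0.007],
    [0,0,0.008],
    [0,0,0.008],
    [0,0,0.008]
  ],
  "delta_rot": [
    [0,0,0],
    [0,0,0],
    [0,0,0],
    [0,0,0],
    [0,0,0],
    [0,0,0],
    [0,0,0]
  ],
  "grip_force": 80
}}

```text
time: 12.98
eef_pos: [0.525, -0.1777, 0.0378]
tcp_rot: [-0.549, 0.836, 0.0, -0.001]
contact_force: [-9.2, 4.2, 21.7]
opening: 0.664
```

{"fn": "step_arm", "kwargs": {
  "gripper": [1,1,1,1,1,1],
  "linear": [
    [0,0,0],
    [0,0,0],
    [0,0,0],
    [0,0,0],
    [0,0,0],
    [0,0,0]
  ],
  "delta_rot": [
    [0,0,2],
    [0,0,0],
    [0,0,-2],
    [0,0,0],
    [0,0,0],
    [0,0,0]
  ]
}}

```text
time: 13.72
eef_pos: [0.5258, -0.1781, 0.0378]
tcp_rot: [-0.549, 0.836, -0.001, 0.0]
contact_force: [-6.2, 2.7, 18.6]
opening: 0.665
```

Run:
```python
from h import *
from scipy.spatial.transform import Rotation as Ro
s=shot('scene','s5.png');c=shot('wrist','w5.png');st=ctrl.get_state();print(st['eef_pos'],st['contact_force'],st['wrist_torque'])
x0,y0=240,280
h=cv2.cvtColor(c['frame'][y0:430,x0:400],cv2.COLOR_RGB2HSV).astype(int)
m=((h[...,2]>165)&(h[...,1]<30)).astype(np.uint8);n,l,S,C=cv2.connectedComponentsWithStats(m)
i=1+np.argmax(S[1:,4]);e=cv2.fitEllipse(cv2.convexHull(cv2.findNonZero((l==i).astype(np.uint8))));print(np.array(e[0])+[x0,y0],e[1])
cv2.imwrite('pics/f5.png',np.hstack([cv2.resize(s['frame'][270:370,190:310,::-1],(480,400),interpolation=cv2.INTER_CUBIC),c['frame'][260:460,240:400,::-1].repeat(2,0).repeat(2,1)]))
```

```text
[ 0.52580814 -0.1780917   0.03784342] [-5.47003063  3.1492904  19.06765787] [ 0.12636907  1.15144822 -0.1316865 ]
[321.39311981 357.95559692] (115.18324279785156, 131.5548095703125)
```

View pics/f5.png

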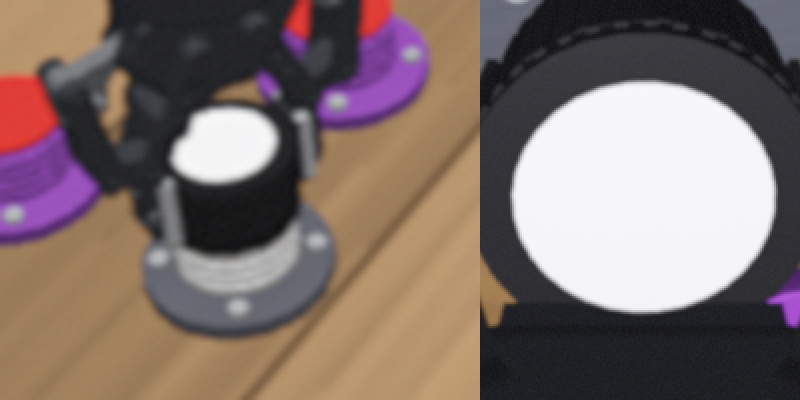

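The collar hasn't slipped in the grip: the lens is at (321.4,358.0), as it was at pick-up. Its rim hides the red seal and its centre is at about 0.056 m, which is home. Handing in.

```bash
python3 -c "
from plant import ctrl
print(ctrl.sign_off())"
```

```text
the job is handed in; nothing more can be done
None
```

I lifted the black collar off its post and set it over the spotlight head. It dropped over the pins after a turn of about 45°. I then pushed it home and handed in the job at about 14 s, still gripping at 80 N and pressing. No verdict was reported.

**Height:** at the last check the collar centre was at about 0.056 m, 13 mm below the spigot top. I worked that out from the tool height and a lens position in the wrist image unchanged since pick-up, which shows the collar had not slipped.

**Force:** the upward force was about 19 N, well above the seal's 8 N, so the lid is against its stop. There was also a sideways force of about 6 N that I did not remove.

**Position:** the tool reading was within about 1.4 mm of my measured lamp axis. My camera estimates of that axis differed by up to 3 mm between views; I used the wrist and top pair, which agreed best.

**Not checked directly:** seal travel and collar tilt have no reading. I inferred them from the hidden red ring in the scene image and the upright tool.

**Bystanders:** I touched none of the blank, bottle or LED bar on purpose, but did not re-measure them at the end. The blank was still in place after the lift.

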